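# Set out the honey jars on their colour-matched display stands

## Task

Put the four small honey jars on display: stand each one upright in the middle of the round stand whose top has the same colour as the jar's lid. They are glass, so keep them upright and set them down gently, and leave the sauce bottle and the tea carton where they are.

Things in the scene. Friction and masses are not known exactly. Their poses are not given: they have to be found in the camera images.
- jar_red_mid (a point): Loose small glass jar of amber honey with a red lid and a white paper band: an upright plain cylinder 54 mm across (lid and body alike) and 75 mm high, lid included (the top 17 mm), about 0.25 kg. The point is its centre, half-way up (37.5 mm above its underside); z is its axis, up.
- jar_yellow_mid (a point): Loose small glass jar of amber honey with a yellow lid and a white paper band: an upright plain cylinder 54 mm across (lid and body alike) and 75 mm high, lid included (the top 17 mm), about 0.25 kg. The point is its centre, half-way up (37.5 mm above its underside); z is its axis, up.
- jar_blue_mid (a point): Loose small glass jar of amber honey with a blue lid and a white paper band: an upright plain cylinder 54 mm across (lid and body alike) and 75 mm high, lid included (the top 17 mm), about 0.25 kg. The point is its centre, half-way up (37.5 mm above its underside); z is its axis, up.
- jar_green_mid (a point): Loose small glass jar of amber honey with a green lid and a white paper band: an upright plain cylinder 54 mm across (lid and body alike) and 75 mm high, lid included (the top 17 mm), about 0.25 kg. The point is its centre, half-way up (37.5 mm above its underside); z is its axis, up.
- stand_red_top (a point): Low round display stand, fixed to the counter: dark wood disc 90 mm across, 20 mm high in all, with a flat red top 82 mm across. The point is the centre of its top surface; z is up.
- stand_yellow_top (a point): Low round display stand, fixed to the counter: dark wood disc 90 mm across, 20 mm high in all, with a flat yellow top 82 mm across. The point is the centre of its top surface; z is up.
- stand_blue_top (a point): Low round display stand, fixed to the counter: dark wood disc 90 mm across, 20 mm high in all, with a flat blue top 82 mm across. The point is the centre of its top surface; z is up.
- stand_green_top (a point): Low round display stand, fixed to the counter: dark wood disc 90 mm across, 20 mm high in all, with a flat green top 82 mm across. The point is the centre of its top surface; z is up.
- sauce_bottle_mid (a point): Bystander, loose: tall black sauce bottle with a yellow label band and a narrow red cap (29 mm across), body 58 mm across, 150 mm high, 0.45 kg. Not a jar: it stays where it stands. The point is its centre, 75 mm above its underside; z up.
- tea_carton_mid (a point): Bystander, loose: upright white tea carton with an orange band, 45 mm (its x) by 70 mm (its y), 105 mm high, 0.3 kg. It stays where it stands. The point is its centre, 52.5 mm above its underside; z up.
Mind the look-alikes: they are no part of the job. Leave any pink or purple look-alike of the part that bears jar_green_mid alone.

How it is judged:
At the end, for the whole second after the job is handed in: Each jar stands upright (0.1 rad) and at rest on the stand of its lid's colour, its centre within 15 mm of the stand's centre, its underside within 5 mm of the stand's top; the sauce bottle and tea carton stand upright within 20 mm of where they began (horizontal distance between jar_red_mid and stand_red_top below 0.015 m and z of jar_red_mid in the frame of stand_red_top between 0.0325 and 0.0425 m and angle between each of jar_red_mid, jar_yellow_mid, jar_blue_mid, jar_green_mid, sauce_bottle_mid, tea_carton_mid's own z axis and vertical below 0.1 rad and linear speed of each of jar_red, jar_yellow, jar_blue, jar_green below 0.02 m/s and horizontal distance between jar_yellow_mid and stand_yellow_top below 0.015 m and z of jar_yellow_mid in the frame of stand_yellow_top between 0.0325 and 0.0425 m and horizontal distance between jar_blue_mid and stand_blue_top below 0.015 m and z of jar_blue_mid in the frame of stand_blue_top between 0.0325 and 0.0425 m and horizontal distance between jar_green_mid and stand_green_top below 0.015 m and z of jar_green_mid in the frame of stand_green_top between 0.0325 and 0.0425 m and distance of each of sauce_bottle_mid, tea_carton_mid from where it was at the start of the episode below 0.02 m); the robot touches nothing.
It fails at once if the sauce bottle is pushed more than 20 mm, lifted or knocked over (distance of sauce_bottle_mid from where it was at the start of the episode above 0.02 m or angle between sauce_bottle_mid's own z axis and vertical above 0.25 rad).
It fails at once if the tea carton is pushed more than 20 mm, lifted or knocked over (distance of tea_carton_mid from where it was at the start of the episode above 0.02 m or angle between tea_carton_mid's own z axis and vertical above 0.25 rad).
It fails at once if a jar is knocked over or turned on its side (angle between any of jar_red_mid, jar_yellow_mid, jar_blue_mid, jar_green_mid's own z axis and vertical above 0.7 rad).
It fails at once if a glass jar is banged or pressed hard onto a stand (over 80 N) (contact force between any of jar_red, jar_yellow, jar_blue, jar_green and stand_red above 80 N or contact force between any of jar_red, jar_yellow, jar_blue, jar_green and stand_yellow above 80 N or contact force between any of jar_red, jar_yellow, jar_blue, jar_green and stand_blue above 80 N or contact force between any of jar_red, jar_yellow, jar_blue, jar_green and stand_green above 80 N).
It fails at once if a glass jar is let fall from more than about 12 mm, or knocked flying (moving at over 0.5 m/s out of the fingers) ((contact force between the fingers and jar_red below 0.05 N and linear speed of jar_red above 0.5 m/s) or (contact force between the fingers and jar_yellow below 0.05 N and linear speed of jar_yellow above 0.5 m/s) or (contact force between the fingers and jar_blue below 0.05 N and linear speed of jar_blue above 0.5 m/s) or (contact force between the fingers and jar_green below 0.05 N and linear speed of jar_green above 0.5 m/s)).
It also fails if it takes over 104 s, if anything falls off the work surface, if the arm or the gripper's body presses on something with over 40 N, if the wrist force passes 120 N, or if a joint passes its speed limit or range.

## Robot

A 6-joint arm with a two-finger parallel gripper is mounted at the origin on the work surface. World frame = base frame: x ahead of the robot, y to its left, z up, the work surface at z = 0. Lengths are in m, angles in rad, forces in N, time in s.
With the tool pointing down it reaches from about 0.35 to 0.85 m from the base axis. Payload 8.1 kg.
Tool frame: the origin (TCP) lies midway between the tips of the shut fingers; the grasp point (between the pads) lies 19 mm behind it; z points along the fingers, y is the direction in which the jaws open and shut (so a half turn about z gives the same grasp; the last joint's range is limited). The gripper opens to 93 mm and grips with 3 to 60 N. Pads are 15 mm wide; open, the fingers measure 128 mm over their backs; the gripper's body (75 mm by 188 mm) begins 65 mm behind the grasp point.
Start: joints at [1.179, 0.13, 1.488, -0, 1.523, -0.085], TCP at [0.181, 0.572, 0.219] pointing down, gripper open.
Joint ranges: [-2.96, 2.96], [-0.89, 2.26], [0.02, 2.5], [-1.34, 4.48], [0, 2.73], [-2.66, 2.66]. Speed limits (rad/s): [2.39, 2.39, 2.79, 3.14, 3.14, 3.14].

## Interface

Orientations are given as a rotation vector (axis times angle).
In Python, from plant import robot gives the robot as it stands. The module is installed in compiled form; this text tells all that it offers.
- The arm moves only by the shell command python3 -m pendant 'ROWS' [FORCE]. ROWS is JSON, a list of rows, each an object with "translation": the shift along the tool's x, y, z in mm, a list of three; "twist": the turn, a rotation vector about the tool's x, y, z in rad, a list of three; "grip": the opening, from -1 (shut) to 1 (fully open). A call has exactly 10 rows; each row shifts and turns the pose as measured when the row begins, along the tool's axes as they then stand; what a row does not reach is not made up. A row lasts 1/10 s, in which the tool goes at most 50 mm and 8.59 degrees, less where a joint would pass 70% of its speed; a pose out of reach is approached as far as the arm can. A call is refused whole if a number of a shift passes 50 or a number of a turn 0.15, either way. A call with a gripper value outside its range is refused whole. The fingers move at their own pace and stop on an object; FORCE is the grip in N (left out, the last holds). Time passes only in rows, so rows that do not move let the fingers close, or fill a call up. It gives the time, the measured TCP pose, the force and the opening at its end, in the units of the state.
- robot.read_state(): the state, without advancing time (a new reading comes with each control period).
- robot.read_camera(name): name is "side" or "top"; returns (picture, depth): 400x640x3 uint8, red, green, blue; 400x640 float32, m along the optical axis (not along the pixel's ray), 0 where there is no reading.
- robot.camera_info(name): a dict with "vertical_fov" (degrees; the focal length in pixels is half the picture's height over the tangent of half this angle, whatever the lens; pixels are square), "cx", "cy" (the principal point, pixels), "cam_to_world" (4x4, takes a point from camera to world coordinates). Camera axes: x right, y up, looking along -z (the intrinsics and any distortion apply to the point x, -y, -z); pixel columns grow to the right and rows downward; lengths in m; the calibration is good to about 2 mm. A picture is of the moment at which its call begins. camera_info takes no time and is no camera call.
- robot.close_job(): hands the job in, once; it reports no verdict.
The state is a dict: "t": time; "q": joint angles; "dq": joint speeds; "joint_torque": joint torques, N m; "tool_pos": TCP position; "orientation": TCP orientation; "force": force on the tool from outside, world axes, zero at the start; "wrist_torque": the same for the moment, N m; "opening": finger opening in m.
Only numpy, scipy, OpenCV 4.12 (cv2) and the standard library are available. Lean on these libraries where they do the work, as an engineer would, in place of code of your own. Each camera call takes 0.05 s, during which the arm holds its last target. There are 200 camera calls.

## Working session

There is one attempt and no reset: what is moved stays moved. The work goes in short steps, Python scripts to look and compute and a shell command to move; the robot and the scene stay as the last step left them, time stands still between calls to the robot, and variables do not carry over. Pictures are saved under pics/ and viewed, about 12 in all and at most 16, crops included, and the job is handed in when it is done.

```bash
mkdir -p pics
cat > h.py <<'E'
import numpy as np,cv2
from plant import robot
def snap(n,tag):
    p,d=robot.read_camera(n); np.savez(f'{tag}.npz',p=p,d=d); cv2.imwrite(f'pics/{tag}.png',p[:,:,::-1]); return p,d
def K(n):
    i=robot.camera_info(n); f=200/np.tan(np.radians(i['vertical_fov'])/2); return f,i['cx'],i['cy'],np.array(i['cam_to_world'])
def ray(n,u,v):
    f,cx,cy,T=K(n); r=T[:3,:3]@np.array([(u-cx)/f,-(v-cy)/f,-1]); return T[:3,3],r
def pd(n,u,v,d):
    o,r=ray(n,u,v); return o+r*d
def pz(n,u,v,z):
    o,r=ray(n,u,v); return o+r*(z-o[2])/r[2]
E
python3 - <<'E'
from h import *
for n in('top','side'):
    snap(n,n+'0'); print(robot.camera_info(n))
s=robot.read_state(); print(s)
E
```

```text
{'vertical_fov': 47.58736231591522, 'cx': 321.77211706020324, 'cy': 202.706183296925, 'cam_to_world': array([[ 1.16803554e-03,  9.98517181e-01, -5.44249568e-02,
         4.22994288e-01],
       [-9.99980228e-01,  8.29991254e-04, -6.23338886e-03,
        -2.14299071e-02],
       [-6.17897363e-03,  5.44311615e-02,  9.98498407e-01,
         1.35173637e+00],
       [ 0.00000000e+00,  0.00000000e+00,  0.00000000e+00,
         1.00000000e+00]])}
{'vertical_fov': 46.857646886805334, 'cx': 322.3252950318201, 'cy': 207.46978710123403, 'cam_to_world': array([[ 0.89008992,  0.32442282, -0.32014023,  0.18983107],
       [-0.45559706,  0.61312802, -0.64537226, -0.64796003],
       [-0.01308654,  0.72029429,  0.69354516,  0.7781748 ],
       [ 0.        ,  0.        ,  0.        ,  1.        ]])}
{'t': 0.1, 'q': array([ 1.17859319e+00,  1.31088444e-01,  1.48915975e+00, -2.85488578e-05,
        1.52298163e+00, -8.54050842e-02]), 'dq': array([ 1.44948550e-03, -1.64932047e-04, -3.78016403e-03,  6.66562978e-05,
        5.79638430e-04, -5.66943171e-04]), 'joint_torque': array([ 2.04826887e-03, -5.61338711e+01, -4.93097806e+01,  7.72669259e-02,
        2.89835926e-02, -5.68680412e-05]), 'tool_pos': array([0.18100331, 0.57151865, 0.2176965 ]), 'orientation': array([-4.79972209e-01, -3.10434627e+00,  2.50897842e-03]), 'force': array([ 0.80068704, -0.19083184, -0.43609011]), 'wrist_torque': array([-0.03090819,  0.08203385, -0.02025778]), 'opening': 0.09303863121343796}
```

View pics/top0.png

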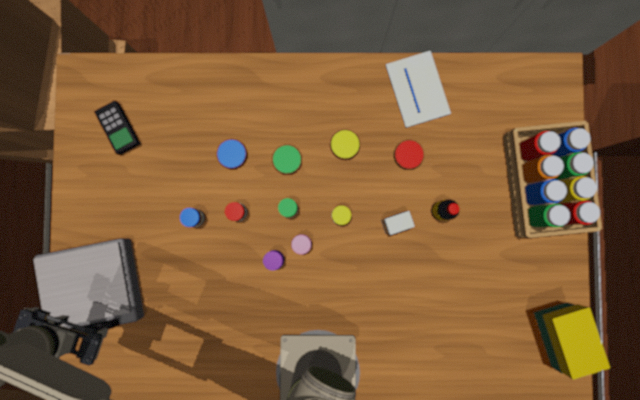

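View pics/side0.png

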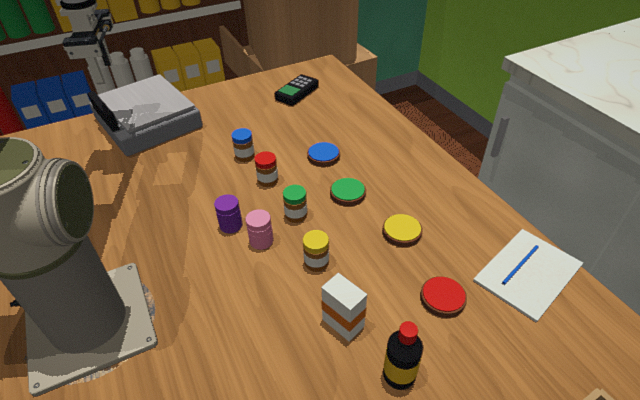

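The top view shows:

| Thing | Pixel (u, v) |
|---|---|
| Blue jar | (190,218) |
| Red jar | (234,211) |
| Green jar | (288,208) |
| Yellow jar | (341,215) |
| Blue stand | (231,154) |
| Green stand | (287,159) |
| Yellow stand | (345,144) |
| Red stand | (409,154) |
| Carton | (399,223) |
| Bottle | (446,210) |

- **Possible mix-ups for a jar:** pink (301,245), purple (273,260), the bottle's red cap (453,209), and the crate jars (515-600,130-230).
- **Choice:** the four with a banded glass body standing free of the crate. The side view shows them at (243,143), (266,168), (294,203) and (316,250).

I'll check them in one crop and measure from both views.

Run:
```python
from h import *
px=dict(jb=(190,218),jr=(234,211),jg=(288,208),jy=(341,215),pink=(301,245),purp=(273,260),bot=(453,209),cart=(399,223),sb=(231,154),sg=(287,159),sy=(345,144),sr=(409,154))
sd=dict(jb=(243,135),jr=(266,158),jg=(294,193),jy=(316,240),pink=(258,217),purp=(228,202),bot=(408,332),cart=(343,290),sb=(323,153),sg=(348,190),sy=(402,229),sr=(443,295))
for k in px:
    out=[]
    for n,c in(('top',px[k]),('side',sd[k])):
        z=np.load(n+'0.npz'); p,d=z['p'],z['d']
        hsv=cv2.cvtColor(p,cv2.COLOR_RGB2HSV).astype(int)
        u,v=c; s=hsv[v,u]
        dh=abs(hsv[:,:,0]-s[0]); dh=np.minimum(dh,180-dh)
        m=((dh<8)&(abs(hsv[:,:,1]-s[1])<70)&(abs(hsv[:,:,2]-s[2])<90)).astype(np.uint8)
        nn,l=cv2.connectedComponents(m,connectivity=4); vv,uu=np.where(l==l[v,u])
        P=np.array([pd(n,a,b,d[b,a]) for a,b in zip(uu,vv) if d[b,a]>0])
        zt=np.median(P[P[:,2]>np.percentile(P[:,2],60)][:,2])
        T=P[abs(P[:,2]-zt)<.006]
        mn,mx=T[:,:2].min(0),T[:,:2].max(0)
        out+= [(len(T),np.round([*(T[:,:2].mean(0)),*((mn+mx)/2),*(mx-mn),zt],3).tolist())]
    print(k,*out)
im=cv2.imread('pics/top0.png')[130:270,165:475]; cv2.imwrite('pics/crop.png',cv2.resize(im,None,fx=2.5,fy=2.5,interpolation=2))
```

```text
jb (236, [0.452, 0.36, 0.452, 0.36, 0.045, 0.049, 0.077]) (179, [0.453, 0.359, 0.453, 0.358, 0.051, 0.051, 0.075])
jr (262, [0.469, 0.236, 0.469, 0.236, 0.051, 0.054, 0.076]) (229, [0.47, 0.233, 0.47, 0.234, 0.053, 0.053, 0.075])
jg (225, [0.48, 0.084, 0.479, 0.083, 0.048, 0.048, 0.077]) (284, [0.48, 0.082, 0.48, 0.082, 0.052, 0.051, 0.075])
jy (258, [0.459, -0.068, 0.459, -0.068, 0.048, 0.051, 0.077]) (396, [0.459, -0.07, 0.46, -0.068, 0.053, 0.052, 0.075])
pink (245, [0.377, 0.046, 0.376, 0.045, 0.051, 0.051, 0.077]) (336, [0.377, 0.044, 0.377, 0.046, 0.051, 0.053, 0.075])Traceback (most recent call last):
  File "<stdin>", line 13, in <module>
  File "h.py", line 10, in pd
    o,r=ray(n,u,v); return o+r*d
        ~~~^^^^^^^
  File "h.py", line 8, in ray
    f,cx,cy,T=K(n); r=T[:3,:3]@np.array([(u-cx)/f,-(v-cy)/f,-1]); return T[:3,3],r
              ~^^^
  File "h.py", line 6, in K
    i=robot.camera_info(n); f=200/np.tan(np.radians(i['vertical_fov'])/2); return f,i['cx'],i['cy'],np.array(i['cam_to_world'])
ValueError: time passes only in moves, steps and waits
```

```bash
python3 - <<'E'
s=open('h.py').read()
a=s.index('def K'); b=s.index('def ray')
s=s[:a]+'''INF=dict(top=(47.58736231591522,321.77211706,202.7061833,[[1.16803554e-03,9.98517181e-01,-5.44249568e-02,4.22994288e-01],[-9.99980228e-01,8.29991254e-04,-6.23338886e-03,-2.14299071e-02],[-6.17897363e-03,5.44311615e-02,9.98498407e-01,1.35173637],[0,0,0,1]]),
side=(46.857646886805334,322.32529503,207.4697871,[[.89008992,.32442282,-.32014023,.18983107],[-.45559706,.61312802,-.64537226,-.64796003],[-.01308654,.72029429,.69354516,.7781748],[0,0,0,1]]))
def K(n):
    i=INF[n]; return 200/np.tan(np.radians(i[0])/2),i[1],i[2],np.array(i[3])
'''+s[b:]+'''
def blob(n,tag,c):
    z=np.load(tag+'.npz'); p,d=z['p'],z['d']
    hsv=cv2.cvtColor(p,cv2.COLOR_RGB2HSV).astype(int)
    u,v=c; s=hsv[v,u]
    dh=abs(hsv[:,:,0]-s[0]); dh=np.minimum(dh,180-dh)
    m=((dh<8)&(abs(hsv[:,:,1]-s[1])<70)&(abs(hsv[:,:,2]-s[2])<90)).astype(np.uint8)
    nn,l=cv2.connectedComponents(m,connectivity=4); vv,uu=np.where(l==l[v,u])
    P=np.array([pd(n,a,b,d[b,a]) for a,b in zip(uu,vv) if d[b,a]>0])
    zt=np.median(P[P[:,2]>np.percentile(P[:,2],60)][:,2])
    T=P[abs(P[:,2]-zt)<.006]
    mn,mx=T[:,:2].min(0),T[:,:2].max(0)
    return len(T),np.round([*(T[:,:2].mean(0)),*((mn+mx)/2),*(mx-mn),zt],3).tolist()
'''
open('h.py','w').write(s)
E
python3 - <<'E'
from h import *
px=dict(purp=(273,260),bot=(453,209),cart=(399,223),sb=(231,154),sg=(287,159),sy=(345,144),sr=(409,154))
sd=dict(purp=(228,202),bot=(408,332),cart=(343,290),sb=(323,153),sg=(348,190),sy=(402,229),sr=(443,295))
for k in px: print(k,blob('top','top0',px[k]),blob('side','side0',sd[k]))
im=cv2.imread('pics/top0.png')[130:270,165:475]; cv2.imwrite('pics/crop.png',cv2.resize(im,None,fx=2.5,fy=2.5,interpolation=2))
E
```

```text
purp (254, [0.332, 0.124, 0.332, 0.126, 0.05, 0.051, 0.077]) (311, [0.331, 0.122, 0.332, 0.123, 0.052, 0.054, 0.075])
bot (89, [0.474, -0.362, 0.475, -0.362, 0.027, 0.027, 0.152]) (234, [0.474, -0.365, 0.474, -0.364, 0.028, 0.029, 0.15])
cart (4, [0.437, -0.226, 0.437, -0.226, 0.008, 0.0, 0.105]) (705, [0.437, -0.228, 0.437, -0.228, 0.06, 0.076, 0.106])
sb (523, [0.642, 0.256, 0.642, 0.256, 0.081, 0.078, 0.022]) (426, [0.643, 0.254, 0.643, 0.255, 0.081, 0.08, 0.02])
sg (478, [0.625, 0.092, 0.627, 0.091, 0.075, 0.074, 0.023]) (561, [0.626, 0.089, 0.627, 0.089, 0.081, 0.083, 0.02])
sy (562, [0.671, -0.081, 0.67, -0.082, 0.084, 0.083, 0.022]) (772, [0.671, -0.083, 0.673, -0.081, 0.084, 0.083, 0.021])
sr (594, [0.64, -0.27, 0.64, -0.271, 0.084, 0.084, 0.022]) (1161, [0.641, -0.272, 0.642, -0.271, 0.086, 0.084, 0.021])
```

View pics/crop.png

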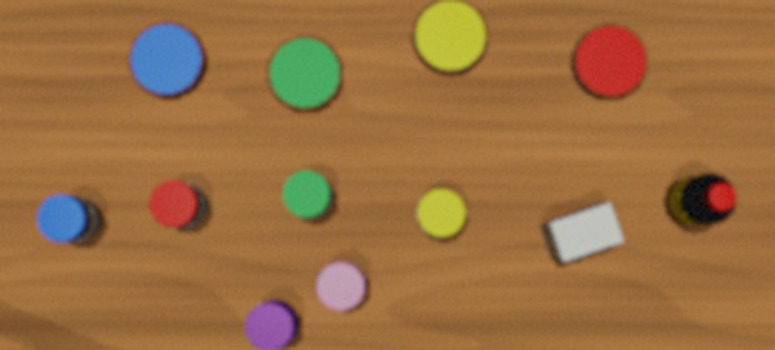

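The crop, enlarged 2.5x from (165,130), shows the blue, red, green and yellow jars at crop (62,218), (173,203), (307,194) and (441,213). Their stands are in the upper row, and pink (341,286) and purple (271,325) are kept out. The two views agree to about 2 mm, with lids at 75–77 mm and stand tops at 20–22 mm. First I align the jaws with world y, so tool x = −world x, y = +y and z = −z.

```bash
python3 -m pendant '[{"translation":[0,0,20],"twist":[0,0,-0.1],"grip":1},{"translation":[0,0,20],"twist":[0,0,-0.1],"grip":1},{"translation":[0,0,20],"twist":[0,0,-0.1],"grip":1},{"translation":[-35,-25,0],"twist":[0,0,0],"grip":1},{"translation":[-38,-30,0],"twist":[0,0,0],"grip":1},{"translation":[-38,-30,0],"twist":[0,0,0],"grip":1},{"translation":[-38,-30,0],"twist":[0,0,0],"grip":1},{"translation":[-38,-30,0],"twist":[0,0,0],"grip":1},{"translation":[-38,-30,0],"twist":[0,0,0],"grip":1},{"translation":[-25,-20,0],"twist":[0,0,0],"grip":1}]' 40
cat > go.py <<'E'
# prints remaining shift in tool mm to world target and orientation error in tool axes
import sys; from h import *; from scipy.spatial.transform import Rotation as R
s=robot.read_state(); Q=R.from_rotvec(s['orientation']); W=R.from_matrix([[-1,0,0],[0,1,0],[0,0,-1]])
t=np.array([float(a) for a in sys.argv[1:4]])
print('t',round(s['t'],2),'pos',s['tool_pos'].round(4),'shift',(Q.inv().apply(t-s['tool_pos'])*1000).round(1),'twist',(Q.inv()*W).as_rotvec().round(3),'F',s['force'].round(1),'op',round(s['opening'],4))
E
python3 go.py .4525 .3595 .026
```

```text
t: 1.1
tool_pos: [0.4342, 0.372, 0.1496]
orientation: [0.025, -3.134, 0.01]
force: [0.6, 0.1, 0.3]
opening: 0.0932
t 1.1 pos [0.4342 0.372  0.1496] shift [-18.9 -12.  123.6] twist [-0.007 -0.007  0.016] F [0.6 0.1 0.3] op 0.0932
```

```bash
python3 -m pendant '[{"translation":[-12,-8,10],"twist":[-0.007,-0.007,0.016],"grip":1},{"translation":[-6,-4,10],"twist":[0,0,0],"grip":1},{"translation":[0,0,20],"twist":[0,0,0],"grip":1},{"translation":[0,0,20],"twist":[0,0,0],"grip":1},{"translation":[0,0,20],"twist":[0,0,0],"grip":1},{"translation":[0,0,20],"twist":[0,0,0],"grip":1},{"translation":[0,0,15],"twist":[0,0,0],"grip":1},{"translation":[0,0,8],"twist":[0,0,0],"grip":1},{"translation":[0,0,0],"twist":[0,0,0],"grip":1},{"translation":[0,0,0],"twist":[0,0,0],"grip":1}]' 40
python3 go.py .4525 .3595 .026
```

```text
t: 2.1
tool_pos: [0.4473, 0.3601, 0.0141]
orientation: [-0.001, -3.134, 0.003]
force: [0.4, -0.2, 0.6]
opening: 0.0931
t 2.1 pos [0.4473 0.3601 0.0141] shift [ -5.2  -0.6 -11.9] twist [-0.002 -0.008 -0.001] F [ 0.4 -0.2  0.6] op 0.0931
```

```bash
python3 -m pendant '[{"translation":[-5,-0.5,-12],"twist":[0,-0.008,0],"grip":1},{"translation":[0,0,0],"twist":[0,0,0],"grip":1},{"translation":[0,0,0],"twist":[0,0,0],"grip":0.1},{"translation":[0,0,0],"twist":[0,0,0],"grip":-0.2},{"translation":[0,0,0],"twist":[0,0,0],"grip":-0.2},{"translation":[0,0,0],"twist":[0,0,0],"grip":-0.2},{"translation":[0,0,0],"twist":[0,0,0],"grip":-0.2},{"translation":[0,0,0],"twist":[0,0,0],"grip":-0.2},{"translation":[0,0,0],"twist":[0,0,0],"grip":-0.2},{"translation":[0,0,0],"twist":[0,0,0],"grip":-0.2}]' 40
python3 go.py .4525 .3595 .026
```

```text
t: 3.1
tool_pos: [0.4559, 0.3616, 0.032]
orientation: [0.002, 3.134, 0.004]
force: [-0.3, 0.5, 0.3]
opening: 0.0536
t 3.1 pos [0.4559 0.3616 0.032 ] shift [ 3.4 -2.1  5.9] twist [ 0.003  0.008 -0.001] F [-0.3  0.5  0.3] op 0.0536
```

```bash
python3 -m pendant '[{"translation":[0,0,-10],"twist":[0,0,0],"grip":-0.2},{"translation":[0,0,-20],"twist":[0,0,0],"grip":-0.2},{"translation":[-5,-3,-20],"twist":[0,0,0],"grip":-0.2},{"translation":[-15,-8,-10],"twist":[0,0,0],"grip":-0.2},{"translation":[-25,-14,0],"twist":[0,0,0],"grip":-0.2},{"translation":[-35,-19,0],"twist":[0,0,0],"grip":-0.2},{"translation":[-35,-19,0],"twist":[0,0,0],"grip":-0.2},{"translation":[-30,-17,0],"twist":[0,0,0],"grip":-0.2},{"translation":[-18,-10,0],"twist":[0,0,0],"grip":-0.2},{"translation":[-8,-5,0],"twist":[0,0,0],"grip":-0.2}]' 40
python3 go.py .646 .2555 .053
```

```text
t: 4.1
tool_pos: [0.6332, 0.258, 0.094]
orientation: [-0.002, 3.138, -0.003]
force: [-0.7, 0.4, -1.4]
opening: 0.0536
t 4.1 pos [0.6332 0.258  0.094 ] shift [-12.6  -2.4  41.1] twist [-0.002  0.004  0.001] F [-0.7  0.4 -1.4] op 0.0536
```

```bash
python3 -m pendant '[{"translation":[-6,-1,4],"twist":[0,0,0],"grip":-0.2},{"translation":[-4,-0.5,6],"twist":[0,0,0],"grip":-0.2},{"translation":[0,0,6],"twist":[0,0,0],"grip":-0.2},{"translation":[0,0,6],"twist":[0,0,0],"grip":-0.2},{"translation":[0,0,5],"twist":[0,0,0],"grip":-0.2},{"translation":[0,0,4],"twist":[0,0,0],"grip":-0.2},{"translation":[0,0,2],"twist":[0,0,0],"grip":-0.2},{"translation":[0,0,1],"twist":[0,0,0],"grip":-0.2},{"translation":[0,0,0],"twist":[0,0,0],"grip":-0.2},{"translation":[0,0,0],"twist":[0,0,0],"grip":-0.2}]' 40
python3 go.py .646 .2555 .053
```

```text
t: 5.1
tool_pos: [0.6406, 0.2578, 0.0551]
orientation: [0.006, -3.141, 0.004]
force: [-0.1, 0.2, -2.0]
opening: 0.0536
t 5.1 pos [0.6406 0.2578 0.0551] shift [-5.4 -2.3  2.1] twist [-0.003 -0.001  0.004] F [-0.1  0.2 -2. ] op 0.0536
```

```bash
python3 -m pendant '[{"translation":[-4,-2,0],"twist":[0,0,0],"grip":-0.2},{"translation":[-1,0,0.5],"twist":[0,0,0],"grip":-0.2},{"translation":[0,0,0.7],"twist":[0,0,0],"grip":-0.2},{"translation":[0,0,0.7],"twist":[0,0,0],"grip":-0.2},{"translation":[0,0,0],"twist":[0,0,0],"grip":-0.2},{"translation":[0,0,0],"twist":[0,0,0],"grip":0.2},{"translation":[0,0,0],"twist":[0,0,0],"grip":0.5},{"translation":[0,0,0],"twist":[0,0,0],"grip":1},{"translation":[0,0,0],"twist":[0,0,0],"grip":1},{"translation":[0,0,0],"twist":[0,0,0],"grip":1}]' 40
python3 go.py .4695 .235 .03
```

```text
t: 6.1
tool_pos: [0.6481, 0.256, 0.0558]
orientation: [-0.006, 3.138, -0.002]
force: [0.0, 1.1, -0.3]
opening: 0.0832
t 6.1 pos [0.6481 0.256  0.0558] shift [178.7 -20.3  25.2] twist [-0.001  0.003  0.004] F [ 0.   1.1 -0.3] op 0.0832
```

```bash
python3 -m pendant '[{"translation":[0,0,-20],"twist":[0,0,0],"grip":1},{"translation":[0,0,-30],"twist":[0,0,0],"grip":1},{"translation":[0,0,-20],"twist":[0,0,0],"grip":1},{"translation":[20,-2,0],"twist":[0,0,0],"grip":1},{"translation":[30,-4,0],"twist":[0,0,0],"grip":1},{"translation":[35,-4,0],"twist":[0,0,0],"grip":1},{"translation":[35,-4,0],"twist":[0,0,0],"grip":1},{"translation":[30,-3,0],"twist":[0,0,0],"grip":1},{"translation":[15,-2,0],"twist":[0,0,0],"grip":1},{"translation":[8,0,0],"twist":[0,0,0],"grip":1}]' 40
python3 go.py .4695 .235 .03
python3 - <<'E'
from h import *
p,d=snap('top','top1'); snap('side','side1')
cv2.imwrite('pics/c1.png',cv2.resize(np.hstack([p[110:270,165:415],cv2.imread('pics/side1.png')[90:250,190:440][:,:,::-1]])[:,:,::-1],None,fx=1.6,fy=1.6))
E
```

```text
t: 7.1
tool_pos: [0.4702, 0.2356, 0.1284]
orientation: [-0.004, 3.135, -0.0]
force: [-0.4, 0.1, -0.1]
opening: 0.093
t 7.1 pos [0.4702 0.2356 0.1284] shift [ 1.4 -0.6 98.4] twist [-0.     0.007  0.003] F [-0.4  0.1 -0.1] op 0.093
```

View pics/c1.png

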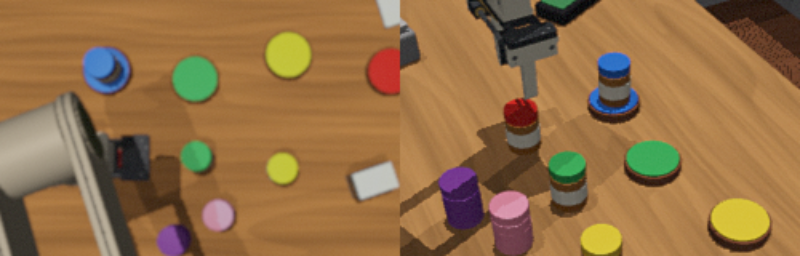

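The blue jar stands on its stand, with its lid at about side (323,131). I'll measure it and descend on the red jar.

```bash
python3 -m pendant '[{"translation":[0,0,10],"twist":[0,0,0],"grip":1},{"translation":[0,0,18],"twist":[0,0,0],"grip":1},{"translation":[0,0,20],"twist":[0,0,0],"grip":1},{"translation":[0,0,20],"twist":[0,0,0],"grip":1},{"translation":[0,0,14],"twist":[0,0,0],"grip":1},{"translation":[0,0,6],"twist":[0,0,0],"grip":1},{"translation":[0,0,2],"twist":[0,0,0],"grip":1},{"translation":[0,0,0],"twist":[0,0,0],"grip":1},{"translation":[0,0,0],"twist":[0,0,0],"grip":1},{"translation":[0,0,0],"twist":[0,0,0],"grip":1}]' 40
python3 go.py .4695 .235 .03
python3 -c "
from h import *
print(blob('side','side1',(323,131)),'stand',.6425,.2555)"
```

```text
t: 8.2
tool_pos: [0.479, 0.2368, 0.0346]
orientation: [-0.001, 3.129, 0.003]
force: [0.1, 0.3, 0.7]
opening: 0.0929
t 8.2 pos [0.479  0.2368 0.0346] shift [ 9.6 -1.8  4.5] twist [0.002 0.012 0.001] F [0.1 0.3 0.7] op 0.0929
(185, [0.643, 0.252, 0.644, 0.251, 0.051, 0.054, 0.095]) stand 0.6425 0.2555
```

```bash
python3 -m pendant '[{"translation":[7,-1,1],"twist":[0,0.01,0],"grip":1},{"translation":[0,0,0],"twist":[0,0,0],"grip":1},{"translation":[0,0,0],"twist":[0,0,0],"grip":0.1},{"translation":[0,0,0],"twist":[0,0,0],"grip":-0.2},{"translation":[0,0,0],"twist":[0,0,0],"grip":-0.2},{"translation":[0,0,0],"twist":[0,0,0],"grip":-0.2},{"translation":[0,0,0],"twist":[0,0,0],"grip":-0.2},{"translation":[0,0,0],"twist":[0,0,0],"grip":-0.2},{"translation":[0,0,0],"twist":[0,0,0],"grip":-0.2},{"translation":[0,0,0],"twist":[0,0,0],"grip":-0.2}]' 40
python3 go.py .4695 .235 .03
```

```text
t: 9.2
tool_pos: [0.4728, 0.2364, 0.0357]
orientation: [-0.002, 3.137, 0.005]
force: [0.5, -0.6, 0.8]
opening: 0.0536
t 9.2 pos [0.4728 0.2364 0.0357] shift [ 3.3 -1.4  5.7] twist [0.003 0.005 0.001] F [ 0.5 -0.6  0.8] op 0.0536
```

```bash
python3 -m pendant '[{"translation":[0,0,-10],"twist":[0,0,0],"grip":-0.2},{"translation":[0,0,-25],"twist":[0,0,0],"grip":-0.2},{"translation":[-5,0,-30],"twist":[0,0,0],"grip":-0.2},{"translation":[-12,-8,-25],"twist":[0,0,0],"grip":-0.2},{"translation":[-15,-20,-10],"twist":[0,0,0],"grip":-0.2},{"translation":[-15,-30,0],"twist":[0,0,0],"grip":-0.2},{"translation":[-12,-38,0],"twist":[0,0,0],"grip":-0.2},{"translation":[-12,-42,0],"twist":[0,0,0],"grip":-0.2},{"translation":[-12,-42,0],"twist":[0,0,0],"grip":-0.2},{"translation":[-12,-42,0],"twist":[0,0,0],"grip":-0.2}]' 40
python3 go.py .6435 -.271 .1
```

```text
t: 10.2
tool_pos: [0.5681, 0.0116, 0.1434]
orientation: [-0.017, 3.138, 0.004]
force: [-0.5, 0.7, -1.8]
opening: 0.0536
t 10.2 pos [0.5681 0.0116 0.1434] shift [ -72.1 -283.5   42.8] twist [0.003 0.003 0.011] F [-0.5  0.7 -1.8] op 0.0536
```

```bash
python3 -m pendant '[{"translation":[-12,-42,0],"twist":[0,0,0],"grip":-0.2},{"translation":[-12,-42,0],"twist":[0,0,0],"grip":-0.2},{"translation":[-12,-42,0],"twist":[0,0,0],"grip":-0.2},{"translation":[-10,-42,0],"twist":[0,0,0],"grip":-0.2},{"translation":[-8,-38,0],"twist":[0,0,0],"grip":-0.2},{"translation":[-6,-28,5],"twist":[0,0,0.01],"grip":-0.2},{"translation":[-4,-16,10],"twist":[0,0,0],"grip":-0.2},{"translation":[-2,-8,12],"twist":[0,0,0],"grip":-0.2},{"translation":[0,0,8],"twist":[0,0,0],"grip":-0.2},{"translation":[0,0,4],"twist":[0,0,0],"grip":-0.2}]' 40
python3 go.py .6435 -.271 .0575
```

```text
t: 11.2
tool_pos: [0.6369, -0.2632, 0.106]
orientation: [0.01, 3.138, 0.003]
force: [-0.3, 0.1, -2.3]
opening: 0.0536
t 11.2 pos [ 0.6369 -0.2632  0.106 ] shift [-6.5 -7.9 48.5] twist [ 0.002  0.003 -0.006] F [-0.3  0.1 -2.3] op 0.0536
```

```bash
python3 -m pendant '[{"translation":[-5,-5,8],"twist":[0,0,0],"grip":-0.2},{"translation":[-1,-2,10],"twist":[0,0,0],"grip":-0.2},{"translation":[0,0,8],"twist":[0,0,0],"grip":-0.2},{"translation":[0,0,6],"twist":[0,0,0],"grip":-0.2},{"translation":[0,0,5],"twist":[0,0,0],"grip":-0.2},{"translation":[0,0,3],"twist":[0,0,0],"grip":-0.2},{"translation":[0,0,1],"twist":[0,0,0],"grip":-0.2},{"translation":[0,0,0],"twist":[0,0,0],"grip":-0.2},{"translation":[0,0,0],"twist":[0,0,0],"grip":-0.2},{"translation":[0,0,0],"twist":[0,0,0],"grip":-0.2}]' 40
python3 go.py .6435 -.271 .0575
```

```text
t: 12.2
tool_pos: [0.6438, -0.266, 0.0615]
orientation: [0.002, 3.139, 0.005]
force: [0.1, 0.0, -0.9]
opening: 0.0533
t 12.2 pos [ 0.6438 -0.266   0.0615] shift [ 0.3 -5.   4. ] twist [ 0.003  0.003 -0.001] F [ 0.1  0.  -0.9] op 0.0533
```

```bash
python3 -m pendant '[{"translation":[0,-4,0],"twist":[0,0,0],"grip":-0.2},{"translation":[0,-0.5,1],"twist":[0,0,0],"grip":-0.2},{"translation":[0,0,1.2],"twist":[0,0,0],"grip":-0.2},{"translation":[0,0,1],"twist":[0,0,0],"grip":-0.2},{"translation":[0,0,0],"twist":[0,0,0],"grip":-0.2},{"translation":[0,0,0],"twist":[0,0,0],"grip":-0.2},{"translation":[0,0,0],"twist":[0,0,0],"grip":0.3},{"translation":[0,0,0],"twist":[0,0,0],"grip":1},{"translation":[0,0,0],"twist":[0,0,0],"grip":1},{"translation":[0,0,0],"twist":[0,0,0],"grip":1}]' 40
python3 go.py .482 .083 .03
```

```text
t: 13.2
tool_pos: [0.6451, -0.2718, 0.0604]
orientation: [0.003, 3.136, 0.002]
force: [-0.2, -0.4, 0.4]
opening: 0.0797
t 13.2 pos [ 0.6451 -0.2718  0.0604] shift [163.9 354.5  30. ] twist [ 0.002  0.006 -0.002] F [-0.2 -0.4  0.4] op 0.0797
```

```bash
python3 -m pendant '[{"translation":[0,0,-18],"twist":[0,0,0],"grip":1},{"translation":[0,0,-30],"twist":[0,0,0],"grip":1},{"translation":[0,0,-25],"twist":[0,0,0],"grip":1},{"translation":[10,20,0],"twist":[0,0,0],"grip":1},{"translation":[25,32,0],"twist":[0,0,0],"grip":1},{"translation":[35,40,0],"twist":[0,0,0],"grip":1},{"translation":[35,40,0],"twist":[0,0,0],"grip":1},{"translation":[35,35,0],"twist":[0,0,0],"grip":1},{"translation":[25,20,0],"twist":[0,0,0],"grip":1},{"translation":[10,8,0],"twist":[0,0,0],"grip":1}]' 40
python3 go.py .461 -.069 .03
python3 -c "
from h import *
snap('side','side2')"
```

```text
t: 14.2
tool_pos: [0.4718, -0.0765, 0.1485]
orientation: [0.007, 3.12, -0.006]
force: [0.2, -0.6, 0.3]
opening: 0.0931
t 14.2 pos [ 0.4718 -0.0765  0.1485] shift [ 13.4   7.9 118.2] twist [-0.004  0.022 -0.004] F [ 0.2 -0.6  0.3] op 0.0931
```

View pics/side2.png

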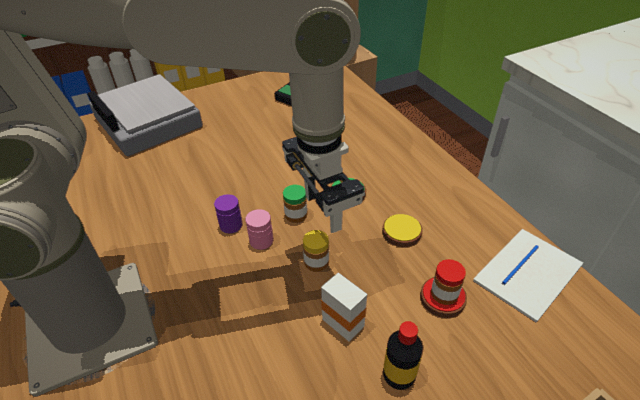

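The red jar stands on its stand, with its lid at side (450,270). The gripper is above the yellow jar at (316,240), and the bystanders haven't moved.

```bash
python3 -m pendant '[{"translation":[6,4,8],"twist":[0,0.02,0],"grip":1},{"translation":[3,2,18],"twist":[0,0,0],"grip":1},{"translation":[0,0,22],"twist":[0,0,0],"grip":1},{"translation":[0,0,22],"twist":[0,0,0],"grip":1},{"translation":[0,0,20],"twist":[0,0,0],"grip":1},{"translation":[0,0,12],"twist":[0,0,0],"grip":1},{"translation":[0,0,6],"twist":[0,0,0],"grip":1},{"translation":[0,0,2],"twist":[0,0,0],"grip":1},{"translation":[0,0,0],"twist":[0,0,0],"grip":1},{"translation":[0,0,0],"twist":[0,0,0],"grip":1}]' 40
python3 go.py .461 -.069 .03
python3 -c "
from h import *
print(blob('side','side2',(450,268)),'stand',.6405,-.271)"
```

```text
t: 15.25
tool_pos: [0.4694, -0.0736, 0.0414]
orientation: [0.01, 3.134, -0.012]
force: [0.5, -0.4, -0.2]
opening: 0.093
t 15.25 pos [ 0.4694 -0.0736  0.0414] shift [ 8.5  4.6 11.3] twist [-0.008  0.008 -0.006] F [ 0.5 -0.4 -0.2] op 0.093
(517, [0.64, -0.274, 0.641, -0.273, 0.054, 0.052, 0.096]) stand 0.6405 -0.271
```

```bash
python3 -m pendant '[{"translation":[6,3,5],"twist":[-0.008,0.008,-0.006],"grip":1},{"translation":[0,0,1],"twist":[0,0,0],"grip":1},{"translation":[0,0,0],"twist":[0,0,0],"grip":1},{"translation":[0,0,0],"twist":[0,0,0],"grip":-0.2},{"translation":[0,0,0],"twist":[0,0,0],"grip":-0.2},{"translation":[0,0,0],"twist":[0,0,0],"grip":-0.2},{"translation":[0,0,0],"twist":[0,0,0],"grip":-0.2},{"translation":[0,0,0],"twist":[0,0,0],"grip":-0.2},{"translation":[0,0,0],"twist":[0,0,0],"grip":-0.2},{"translation":[0,0,0],"twist":[0,0,0],"grip":-0.2}]' 40
python3 go.py .461 -.069 .03
```

```text
t: 16.25
tool_pos: [0.4647, -0.0704, 0.0373]
orientation: [-0.001, 3.138, 0.001]
force: [0.0, -0.1, 0.3]
opening: 0.0535
t 16.25 pos [ 0.4647 -0.0704  0.0373] shift [3.7 1.4 7.3] twist [0.001 0.003 0.001] F [ 0.  -0.1  0.3] op 0.0535
```

```bash
python3 -m pendant '[{"translation":[0,0,-10],"twist":[0,0,0],"grip":-0.2},{"translation":[0,0,-20],"twist":[0,0,0],"grip":-0.2},{"translation":[-8,0,-20],"twist":[0,0,0],"grip":-0.2},{"translation":[-18,-1,-8],"twist":[0,0,0],"grip":-0.2},{"translation":[-28,-2,0],"twist":[0,0,0],"grip":-0.2},{"translation":[-38,-2,0],"twist":[0,0,0],"grip":-0.2},{"translation":[-40,-2,0],"twist":[0,0,0],"grip":-0.2},{"translation":[-32,-2,0],"twist":[0,0,0],"grip":-0.2},{"translation":[-20,-1,0],"twist":[0,0,0],"grip":-0.2},{"translation":[-9,0,0],"twist":[0,0,0],"grip":-0.2}]' 40
python3 go.py .676 -.0815 .0585
```

```text
t: 17.25
tool_pos: [0.66, -0.0808, 0.0978]
orientation: [-0.001, -3.137, -0.001]
force: [0.1, -0.2, -2.9]
opening: 0.0535
t 17.25 pos [ 0.66   -0.0808  0.0978] shift [-16.1  -0.8  39.2] twist [ 0.001 -0.004 -0.   ] F [ 0.1 -0.2 -2.9] op 0.0535
```

```bash
python3 -m pendant '[{"translation":[-9,-0.5,4],"twist":[0,0,0],"grip":-0.2},{"translation":[-5,0,6],"twist":[0,0,0],"grip":-0.2},{"translation":[0,0,6],"twist":[0,0,0],"grip":-0.2},{"translation":[0,0,6],"twist":[0,0,0],"grip":-0.2},{"translation":[0,0,4],"twist":[0,0,0],"grip":-0.2},{"translation":[0,0,3],"twist":[0,0,0],"grip":-0.2},{"translation":[0,0,1],"twist":[0,0,0],"grip":-0.2},{"translation":[0,0,0],"twist":[0,0,0],"grip":-0.2},{"translation":[0,0,0],"twist":[0,0,0],"grip":-0.2},{"translation":[0,0,0],"twist":[0,0,0],"grip":-0.2}]' 40
python3 go.py .676 -.0815 .0585
```

```text
t: 18.25
tool_pos: [0.6725, -0.0813, 0.0649]
orientation: [-0.001, -3.133, -0.002]
force: [-0.1, -0.5, -2.5]
opening: 0.0532
t 18.25 pos [ 0.6725 -0.0813  0.0649] shift [-3.6 -0.2  6.4] twist [ 0.001 -0.009 -0.   ] F [-0.1 -0.5 -2.5] op 0.0532
```

```bash
python3 -m pendant '[{"translation":[-3,0,1],"twist":[0,-0.008,0],"grip":-0.2},{"translation":[0,0,1.5],"twist":[0,0,0],"grip":-0.2},{"translation":[0,0,1.5],"twist":[0,0,0],"grip":-0.2},{"translation":[0,0,1.5],"twist":[0,0,0],"grip":-0.2},{"translation":[0,0,0],"twist":[0,0,0],"grip":-0.2},{"translation":[0,0,0],"twist":[0,0,0],"grip":-0.2},{"translation":[0,0,0],"twist":[0,0,0],"grip":0.3},{"translation":[0,0,0],"twist":[0,0,0],"grip":1},{"translation":[0,0,0],"twist":[0,0,0],"grip":1},{"translation":[0,0,0],"twist":[0,0,0],"grip":1}]' 40
python3 go.py .482 .083 .03
```

```text
t: 19.25
tool_pos: [0.6778, -0.0816, 0.0618]
orientation: [0.001, 3.137, 0.0]
force: [0.2, -0.0, -1.4]
opening: 0.0798
t 19.25 pos [ 0.6778 -0.0816  0.0618] shift [196.  164.6  30.9] twist [ 0.     0.005 -0.   ] F [ 0.2 -0.  -1.4] op 0.0798
```

```bash
python3 -m pendant '[{"translation":[0,0,-18],"twist":[0,0,0],"grip":1},{"translation":[0,0,-28],"twist":[0,0,0],"grip":1},{"translation":[0,0,-22],"twist":[0,0,0],"grip":1},{"translation":[15,14,0],"twist":[0,0,0],"grip":1},{"translation":[28,24,0],"twist":[0,0,0],"grip":1},{"translation":[35,30,0],"twist":[0,0,0],"grip":1},{"translation":[38,32,0],"twist":[0,0,0],"grip":1},{"translation":[35,30,0],"twist":[0,0,0],"grip":1},{"translation":[25,20,0],"twist":[0,0,0],"grip":1},{"translation":[10,8,0],"twist":[0,0,0],"grip":1}]' 40
python3 go.py .482 .083 .03
python3 -c "
from h import *
snap('side','side3')"
```

```text
t: 20.25
tool_pos: [0.4912, 0.0792, 0.1462]
orientation: [0.007, 3.119, -0.001]
force: [-0.7, -0.1, 0.5]
opening: 0.093
t 20.25 pos [0.4912 0.0792 0.1462] shift [ 11.9   3.8 115.9] twist [-0.001  0.022 -0.004] F [-0.7 -0.1  0.5] op 0.093
```

View pics/side3.png

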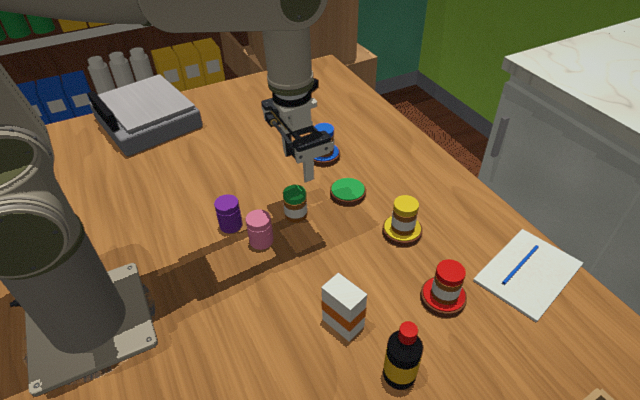

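The yellow jar stands on its stand, with its lid at (405,205). The gripper is above the green jar at (294,193), clear of pink at (258,220).

```bash
python3 -m pendant '[{"translation":[6,1,8],"twist":[0,0.02,0],"grip":1},{"translation":[5,1,18],"twist":[0,0,0],"grip":1},{"translation":[2,0,22],"twist":[0,0,0],"grip":1},{"translation":[1,0,22],"twist":[0,0,0],"grip":1},{"translation":[1,0,20],"twist":[0,0,0],"grip":1},{"translation":[0,0,12],"twist":[0,0,0],"grip":1},{"translation":[0,0,6],"twist":[0,0,0],"grip":1},{"translation":[0,0,2],"twist":[0,0,0],"grip":1},{"translation":[0,0,0],"twist":[0,0,0],"grip":1},{"translation":[0,0,0],"twist":[0,0,0],"grip":1}]' 40
python3 go.py .482 .083 .03
python3 -c "
from h import *
print(blob('side','side3',(405,203)),'stand',.671,-.0815)"
```

```text
t: 21.3
tool_pos: [0.4832, 0.0791, 0.0391]
orientation: [0.011, 3.133, -0.001]
force: [0.8, 0.2, -0.2]
opening: 0.093
t 21.3 pos [0.4832 0.0791 0.0391] shift [1.3 3.9 9.1] twist [-0.001  0.009 -0.007] F [ 0.8  0.2 -0.2] op 0.093
(341, [0.671, -0.084, 0.671, -0.083, 0.052, 0.053, 0.095]) stand 0.671 -0.0815
```

```bash
python3 -m pendant '[{"translation":[1,3,4],"twist":[0,0.008,-0.006],"grip":1},{"translation":[0,0,0],"twist":[0,0,0],"grip":1},{"translation":[0,0,0],"twist":[0,0,0],"grip":1},{"translation":[0,0,0],"twist":[0,0,0],"grip":-0.2},{"translation":[0,0,0],"twist":[0,0,0],"grip":-0.2},{"translation":[0,0,0],"twist":[0,0,0],"grip":-0.2},{"translation":[0,0,0],"twist":[0,0,0],"grip":-0.2},{"translation":[0,0,0],"twist":[0,0,0],"grip":-0.2},{"translation":[0,0,0],"twist":[0,0,0],"grip":-0.2},{"translation":[0,0,0],"twist":[0,0,0],"grip":-0.2}]' 40
python3 go.py .482 .083 .03
```

```text
t: 22.3
tool_pos: [0.4842, 0.083, 0.0374]
orientation: [-0.0, 3.137, 0.0]
force: [0.6, 0.3, 0.1]
opening: 0.0536
t 22.3 pos [0.4842 0.083  0.0374] shift [2.2 0.  7.4] twist [0.    0.004 0.   ] F [0.6 0.3 0.1] op 0.0536
```

```bash
python3 -m pendant '[{"translation":[0,0,-10],"twist":[0,0,0],"grip":-0.2},{"translation":[0,0,-20],"twist":[0,0,0],"grip":-0.2},{"translation":[-5,0,-20],"twist":[0,0,0],"grip":-0.2},{"translation":[-12,1,-8],"twist":[0,0,0],"grip":-0.2},{"translation":[-20,1,0],"twist":[0,0,0],"grip":-0.2},{"translation":[-26,1,0],"twist":[0,0,0],"grip":-0.2},{"translation":[-28,2,0],"twist":[0,0,0],"grip":-0.2},{"translation":[-22,1,0],"twist":[0,0,0],"grip":-0.2},{"translation":[-14,1,0],"twist":[0,0,0],"grip":-0.2},{"translation":[-7,0,0],"twist":[0,0,0],"grip":-0.2}]' 40
python3 go.py .630 .0905 .0585
```

```text
t: 23.3
tool_pos: [0.6193, 0.0894, 0.1002]
orientation: [0.001, -3.141, 0.002]
force: [-0.9, -0.2, -2.7]
opening: 0.0533
t 23.3 pos [0.6193 0.0894 0.1002] shift [-10.7   1.1  41.7] twist [-0.001 -0.001  0.   ] F [-0.9 -0.2 -2.7] op 0.0533
```

```bash
python3 -m pendant '[{"translation":[-6,0.5,4],"twist":[0,0,0],"grip":-0.2},{"translation":[-3,0.5,6],"twist":[0,0,0],"grip":-0.2},{"translation":[0,0,6],"twist":[0,0,0],"grip":-0.2},{"translation":[0,0,6],"twist":[0,0,0],"grip":-0.2},{"translation":[0,0,5],"twist":[0,0,0],"grip":-0.2},{"translation":[0,0,4],"twist":[0,0,0],"grip":-0.2},{"translation":[0,0,2],"twist":[0,0,0],"grip":-0.2},{"translation":[0,0,0],"twist":[0,0,0],"grip":-0.2},{"translation":[0,0,0],"twist":[0,0,0],"grip":-0.2},{"translation":[0,0,0],"twist":[0,0,0],"grip":-0.2}]' 40
python3 go.py .630 .0905 .0585
```

```text
t: 24.3
tool_pos: [0.6258, 0.0902, 0.0634]
orientation: [0.001, -3.136, 0.003]
force: [-0.3, 0.4, -1.7]
opening: 0.0537
t 24.3 pos [0.6258 0.0902 0.0634] shift [-4.3  0.3  4.9] twist [-0.002 -0.005  0.001] F [-0.3  0.4 -1.7] op 0.0537
```

```bash
python3 -m pendant '[{"translation":[-3,0,1],"twist":[0,-0.005,0],"grip":-0.2},{"translation":[0,0,1.5],"twist":[0,0,0],"grip":-0.2},{"translation":[0,0,1],"twist":[0,0,0],"grip":-0.2},{"translation":[0,0,1],"twist":[0,0,0],"grip":-0.2},{"translation":[0,0,0],"twist":[0,0,0],"grip":-0.2},{"translation":[0,0,0],"twist":[0,0,0],"grip":-0.2},{"translation":[0,0,0],"twist":[0,0,0],"grip":0.3},{"translation":[0,0,0],"twist":[0,0,0],"grip":1},{"translation":[0,0,0],"twist":[0,0,0],"grip":1},{"translation":[0,0,0],"twist":[0,0,0],"grip":1}]' 40
python3 -m pendant '[{"translation":[0,0,-15],"twist":[0,0,0],"grip":1},{"translation":[0,0,-28],"twist":[0,0,0],"grip":1},{"translation":[0,0,-35],"twist":[0,0,0],"grip":1},{"translation":[0,0,-35],"twist":[0,0,0],"grip":1},{"translation":[15,0,-20],"twist":[0,0,0],"grip":1},{"translation":[28,0,0],"twist":[0,0,0],"grip":1},{"translation":[35,0,0],"twist":[0,0,0],"grip":1},{"translation":[35,0,0],"twist":[0,0,0],"grip":1},{"translation":[25,0,0],"twist":[0,0,0],"grip":1},{"translation":[10,0,0],"twist":[0,0,0],"grip":1}]' 40
python3 -c "
from h import *
snap('side','side4');snap('top','top4')"
```

```text
t: 25.3
tool_pos: [0.6309, 0.0904, 0.0609]
orientation: [-0.001, 3.137, -0.003]
force: [-0.1, 0.1, -0.2]
opening: 0.0798
t: 26.3
tool_pos: [0.4805, 0.0905, 0.2111]
orientation: [0.0, 3.125, -0.001]
force: [-0.0, -0.2, 0.2]
opening: 0.0928
```

View pics/side4.png

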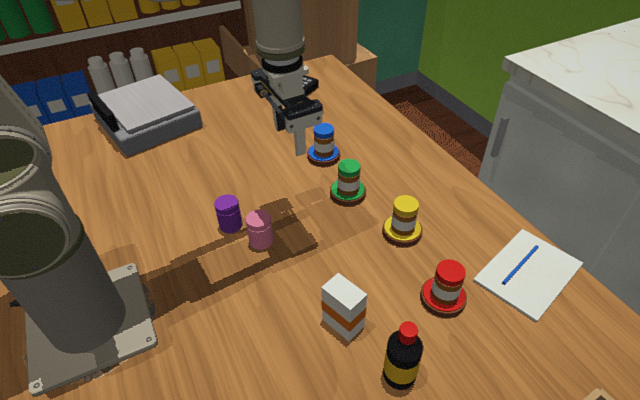

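View pics/top4.png

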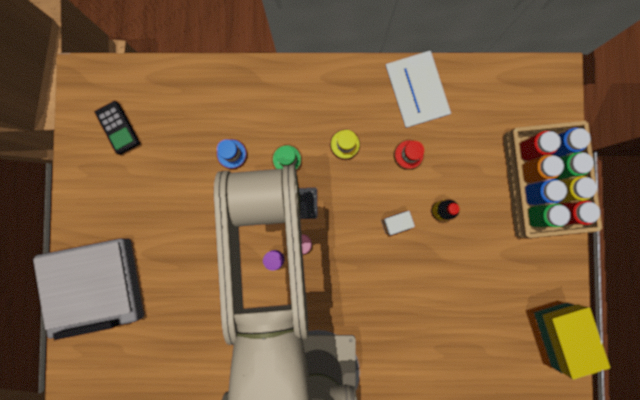

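All four jars stand on stands of their own colour: blue (323,130), green (348,166), yellow (405,203) and red (450,268) in the side view. The carton (399,223) and bottle (446,210) haven't moved in the top view. I'll take one last measurement and hand in.

Run:
```python
from h import *
for k,c,s in(('b',(323,130),(.6425,.2555)),('g',(348,166),(.6265,.089)),('y',(405,203),(.671,-.083)),('r',(450,268),(.641,-.272))): print(k,blob('side','side4',c),s)
print('bot',blob('side','side4',(408,332)),'cart',blob('side','side4',(343,290)))
robot.close_job()
```

```text
b (184, [0.643, 0.251, 0.643, 0.251, 0.05, 0.05, 0.095]) (0.6425, 0.2555)
g (242, [0.626, 0.086, 0.626, 0.086, 0.051, 0.051, 0.095]) (0.6265, 0.089)
y (342, [0.67, -0.084, 0.672, -0.083, 0.054, 0.054, 0.095]) (0.671, -0.083)
r (512, [0.64, -0.274, 0.64, -0.273, 0.053, 0.052, 0.096]) (0.641, -0.272)
bot (231, [0.474, -0.365, 0.474, -0.364, 0.028, 0.027, 0.151]) cart (705, [0.437, -0.228, 0.437, -0.229, 0.06, 0.075, 0.106])
the job is handed in; nothing more can be done
```

All four honey jars are standing upright on the stands that match their lids, and I handed the job in at about 26 s of the 104 s allowed.

- **Jar positions:** in the last side view the jars are 1–5 mm from their stand centres, against the 15 mm allowed. Blue is furthest off, at about 4–5 mm.
- **Jar heights:** the lid tops are at 95–96 mm, which fits a 75 mm jar resting on a 20 mm stand.
- **Bystanders:** the sauce bottle and tea carton measured within 1 mm of where they started. The pink and purple look-alikes were left alone.
- **Disagreements:** no check failed. The top and side cameras differed by about 2 mm, which is within the calibration. I let each jar go 2–3 mm above its stand, as measured by the arm, rather than pressing it down.

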